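Mandarin from the fruit dispenser

ROBOT

A 6-joint arm with a two-finger parallel gripper is mounted at the origin on the work surface. World frame = base frame: x ahead of the robot, y to its left, z up, the work surface at z = 0. Lengths are in mm, angles in rad, forces in N, time in s.
With the tool pointing down it reaches from about 300 to 850 mm from the base axis. Payload 5.4 kg.
Tool frame: the origin (TCP) lies midway between the tips of the shut fingers; the grasp point (between the pads) lies 19 mm behind it; z points along the fingers, y is the direction in which the jaws open and shut (so a half turn about z gives the same grasp; the last joint's range is limited). The gripper opens to 85 mm and grips with 20 to 120 N. Pads are 22 mm wide; open, the fingers measure 114 mm over their backs; the gripper's body (76 mm by 85 mm) begins 54 mm behind the grasp point. The pads swing forward as they close: fully open they stand 13 mm farther back than shut.
Start: joints at [1.033, 0.158, 1.597, -0, 1.386, -0.21], TCP at [185.137, 544.362, 231.299] pointing down, gripper open.
Joint ranges: [-2.91, 2.91], [-0.94, 2.29], [0.18, 2.7], [-1.29, 4.43], [0.17, 2.64], [-3, 3]. Speed limits (rad/s): [2.57, 2.57, 3.14, 3.14, 3.14, 3.14].

INTERFACE

Orientations are given as a 3x3 rotation matrix whose columns are the frame's x, y, z axes.
In Python, from station import r gives the robot as it stands.
- The arm moves only by the tool apply_moves, never from a script. Its argument "commands" is text: rows parted by semicolons, each of 6 numbers parted by spaces: the shift along the tool's x, y, z in cm, then the turn, a rotation vector about the tool's x, y, z in rad. A call has 1 to 20 rows; each row shifts and turns the commanded pose from where the row before left it, along the tool's axes as they then stand; what a row does not reach is not made up. A row lasts 1/10 s, in which the tool goes at most 50 mm and 8.59 degrees, less where a joint would pass 70% of its speed; a pose out of reach is approached as far as the arm can. A call with a gripper value outside its range is refused whole. "claw" is the finger opening in cm, from 0 to 8.54, set as the call begins (left out, the last holds). The fingers move at their own pace and stop on an object; "newtons" is the grip in N (left out, the last holds). Time passes only in rows, so rows that do not move let the fingers close. It gives the time, the measured TCP pose, the force and the opening at its end, in the units of the state.
- r.observe(): the state, without advancing time (a new reading comes with each control period).
- r.get_image(name): name is "scene" or "top" or "wrist"; returns the picture (400x640x3 uint8, red, green, blue); there is no depth.
- r.camera_info(name): a dict with "mtx" (3x3 intrinsics, pixels), "R" (3x3) and "t" (3): a world point X has camera coordinates R X + t. Camera axes: x right, y down, z forward; pixel columns grow to the right and rows downward; lengths in mm; the calibration is good to about 2 mm. A picture is of the moment at which its call begins: read the wrist's pose just before it. camera_info takes no time and is no camera call; for the wrist camera it gives the pose at the moment of the call.
- r.close_job(): hands the job in, once; it reports no verdict.
The state is a dict: "clock": time; "joint_positions": joint angles; "qvel": joint speeds; "joint_torque": joint torques, N m; "eef_pos": TCP position; "orientation": TCP orientation; "force": force on the tool from outside, world axes, zero at the start; "moment": the same for the moment, N m; "grip_width": finger opening in mm.
Only numpy, scipy, OpenCV 4.12 (cv2) and the standard library are available. Lean on these libraries where they do the work, as an engineer would, in place of code of your own. Each camera call takes 0.05 s, during which the arm holds its last target.

TASK

Push the blue cup along its track to the end of its track, squarely in front of the lane that holds the orange mandarin, then press that lane's white lever plate down with the fingertips so its gate lifts and the mandarin rolls into the cup. Let the lever come back up so the gate is shut again, with the mandarin lying in the cup; do not touch either fruit, keep the lime's gate shut, and leave the other things on the top where they stand.

Things in the scene. Friction and masses are not known exactly. Their poses are not given: they have to be found in the camera images.
- dispenser: Pale wood fruit dispenser, fixed, 265 x 250 x 132 mm. Origin: on the work top under it; x runs along the lanes the way the fruit rolls (away from the robot), y to the robot's left, z up. Two open sloping lanes, 46 mm wide inside, at y = +65 and -65 mm, x -45 to +72 mm. Levers pivot at x -20, z 120 mm on a middle post 129 mm tall. Base board 10 mm thick, x -95 to +164, y within 125 mm.
- lip_left (a point): Middle of the low end of the left (+y) lane's floor, where the fruit rolls out: x = +72, y = +65 mm of the dispenser, 52 mm above the work top. The lane slopes 9 degrees; its walls are 26 mm high.
- lip_right (a point): The same point of the right (-y) lane.
- lever_left (a joint): Angle (rad) of the rocking lever of the left (+y) lane: 0 = rest, gate shut; grows as its white plate, at the robot's end, is pushed down, to a hard stop at 0.5. The fruit passes under the gate above about 0.36: press to the stop and wait about a second. Held at the stop by 1 to 3 N; springs back to 0 when let go.
- lever_right (a joint): Angle (rad) of the rocking lever of the right (-y) lane: 0 = rest, gate shut; grows as its white plate, at the robot's end, is pushed down, to a hard stop at 0.5. The fruit passes under the gate above about 0.36: press to the stop and wait about a second. Held at the stop by 1 to 3 N; springs back to 0 when let go.
- pad_left (a point): Point on the top of the left lever's white press plate (34 mm along the dispenser's x, 60 mm along y, 8 mm thick; top 128 mm high at rest), 60 mm from the pivot on the robot's side of it; moves with the lever, and drops about 29 mm when fully pressed, tilting 0.5 rad. Open space beneath it.
- pad_right (a point): The same point on the right lever's press plate.
- gate_left (a point): Middle of the lower edge of the left lane's aluminium gate (40 mm wide, 4 mm thick), 12 mm above the lane floor when shut; about 40 mm higher when fully lifted.
- gate_right (a point): The same point on the right lane's gate.
- cup (a joint): Sideways position (m) of the blue catching cup along the dispenser's y: 0 = midway between the lanes, +0.065 = hard stop, centred in front of the left lane, -0.065 = hard stop, centred in front of the right lane. It slides with about 1 N of friction and stays where it is left; it cannot lift off.
- cup_in (a point): Centre of the floor of the cup, an open blue box, cork floor, 76 mm along the dispenser's x, 90 mm along y outside, walls 5 mm; tops of the side walls 57 mm, far wall 67 mm, wall next to the lanes 42 mm above the work top. Axes as the dispenser's. The point lies at x = +118 mm of the dispenser, 16 mm above the work top. Push on the outside of the side walls.
- mandarin: Small orange mandarin, a ball 40 mm across, about 35 g, resting against the shut gate of one lane (left or right, varies); origin at its centre.
- lime: Green lime, a ball 40 mm across, resting against the shut gate of the other lane; origin at its centre.
- egg_timer: Bystander: cream egg-shaped timer, 74 mm across, 90 mm tall, beside the dispenser; origin at the centre of its underside.
- napkin_ring: Bystander: chrome napkin ring standing on end, 46 mm across, 30 mm tall, beside the dispenser; origin at the centre of its underside.
- jelly_mould: Bystander: fluted aluminium jelly mould upside down, 116 mm across, 78 mm tall; origin at the centre of its underside.
- sugar_tin: Bystander: red enamel sugar tin, 100 mm across, 142 mm tall; origin at the centre of its underside.
- mug: Bystander: white mug, 80 mm across, 85 mm tall; origin at the centre of its underside.
- pepper_mill: Bystander: dark wooden pepper mill, 52 mm across, 137 mm tall; origin at the centre of its underside.
Not all that is in view belongs to the job. Of the things like the mandarin, leave any that is yellow; of the rest the smaller one is meant.

How it is judged:
By the outcome, as a careful person would: the job done as asked, in the order asked, and still so for the second after the job is handed in, with the robot touching nothing.
It also fails if it takes over 42 s, if anything falls off the work surface, if the arm or the gripper's body presses on something with over 40 N, if the wrist force passes 120 N, or if a joint passes its speed limit or range.

## Working session

There is one attempt and no reset: what is moved stays moved. The work goes in short steps, Python scripts to look and compute and a tool call to move; the robot and the scene stay as the last step left them, time stands still between calls to the robot, and variables do not carry over. Pictures are saved under pics/ and viewed, and the job is handed in when it is done.

Besides the shell and the picture viewer there is one more tool, called after "Call:" as a command line: name --argument value ..., lists and objects as JSON in quotes. apply_moves: Moves the arm, as the interface text tells. Its arguments: {"type":"object","properties":{"commands":{"type":"string"},"claw":{"type":"number"},"newtons":{"type":"number"}},"required":["commands"]}

```bash
mkdir -p pics
python3 - <<'E'
from station import r
import cv2
for n in ("scene","top"):
    cv2.imwrite(f"pics/{n}0.png",r.get_image(n)[:,:,::-1])
    c=r.camera_info(n);print(n,c)
o=r.observe();print(o)
E
```

```text
scene {'mtx': array([[447.58023565,   0.        , 318.66003554],
       [  0.        , 447.58023565, 190.89487408],
       [  0.        ,   0.        ,   1.        ]]), 'R': array([[-0.4179812 ,  0.90821459, -0.02092796],
       [ 0.55374858,  0.23645013, -0.79840706],
       [-0.72017652, -0.34530797, -0.60175425]]), 't': array([ 221.90488216, -208.20974347, 1781.98588917])}
top {'mtx': array([[442.47454033,   0.        , 322.9435447 ],
       [  0.        , 442.47454033, 192.09249817],
       [  0.        ,   0.        ,   1.        ]]), 'R': array([[ 0.01846143, -0.99975875,  0.01190001],
       [-0.98797508, -0.02006861, -0.15330525],
       [ 0.15350708, -0.00892668, -0.98810723]]), 't': array([  -4.82746218,  532.64880104, 1144.51054609])}
{'clock': 0.1, 'joint_positions': array([ 1.03285434e+00,  1.58990286e-01,  1.59812959e+00,  1.28551351e-05,
        1.38623911e+00, -2.10076776e-01]), 'qvel': array([ 0.00176771, -0.00202888, -0.00193252, -0.00030828, -0.00160252,
        0.00140314]), 'joint_torque': array([ 1.00362420e-03, -3.96990037e+01, -3.32338679e+01, -1.43868410e-04,
        4.18920230e-03,  5.65861214e-06]), 'eef_pos': array([184.87272799, 543.87693663, 230.40132474]), 'orientation': array([[-9.46731012e-01,  3.22024149e-01, -9.15869551e-04],
       [ 3.22025226e-01,  9.46729883e-01, -1.51039339e-03],
       [ 3.80697928e-04, -1.72486936e-03, -9.99998440e-01]]), 'force': array([-0.23160202,  0.24737192, -0.23500854]), 'moment': array([-2.92114178e-02,  1.62128876e-02, -3.65261026e-05]), 'grip_width': 85.31052701030407}
```

View pics/scene0.png

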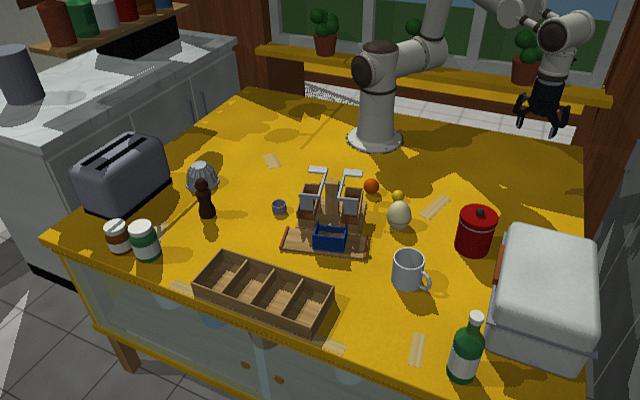

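View pics/top0.png

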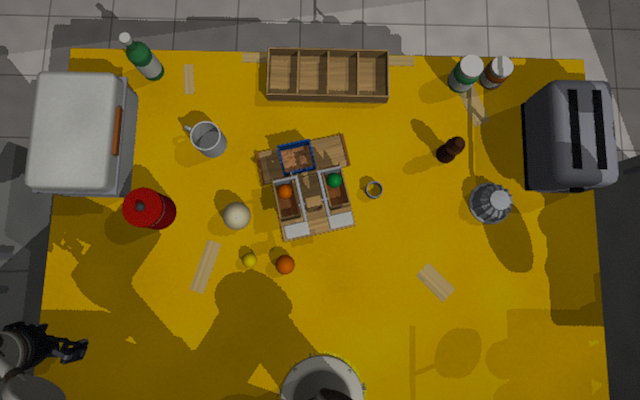

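```bash
cat > h.py <<'E'
import numpy as np
def ray(c,u,v,z):
    K,R,t=c["mtx"],np.array(c["R"]),np.array(c["t"])
    C=-R.T@t; d=R.T@np.linalg.inv(K)@np.array([u,v,1.])
    return C+d*(z-C[2])/d[2]
def proj(c,X):
    p=c["mtx"]@(c["R"]@np.asarray(X,float)+c["t"]); return p[:2]/p[2]
E
python3 - <<'E'
import cv2
a=cv2.imread("pics/top0.png")[125:280,215:395]
cv2.imwrite("pics/topz.png",cv2.resize(a,None,fx=3.8,fy=3.8,interpolation=cv2.INTER_CUBIC))
a=cv2.imread("pics/scene0.png")[155:265,265:425]
cv2.imwrite("pics/scenez.png",cv2.resize(a,None,fx=5,fy=5,interpolation=cv2.INTER_CUBIC))
E
```

```text
(no output)
```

View pics/topz.png

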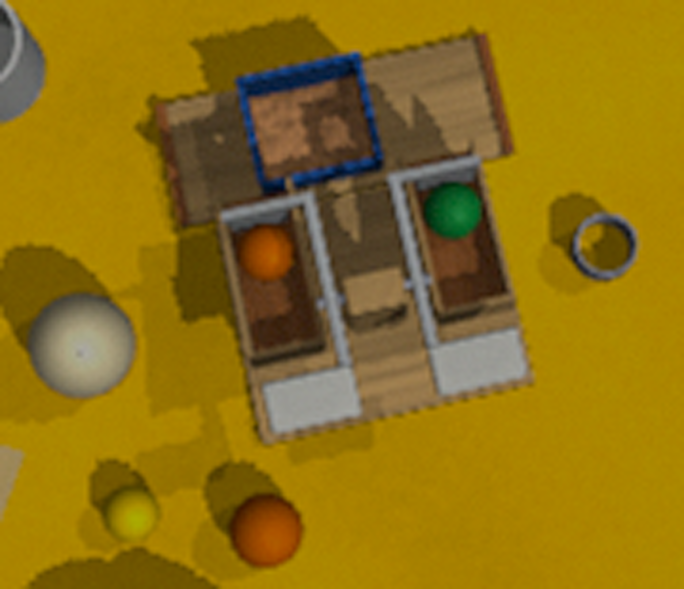

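View pics/scenez.png

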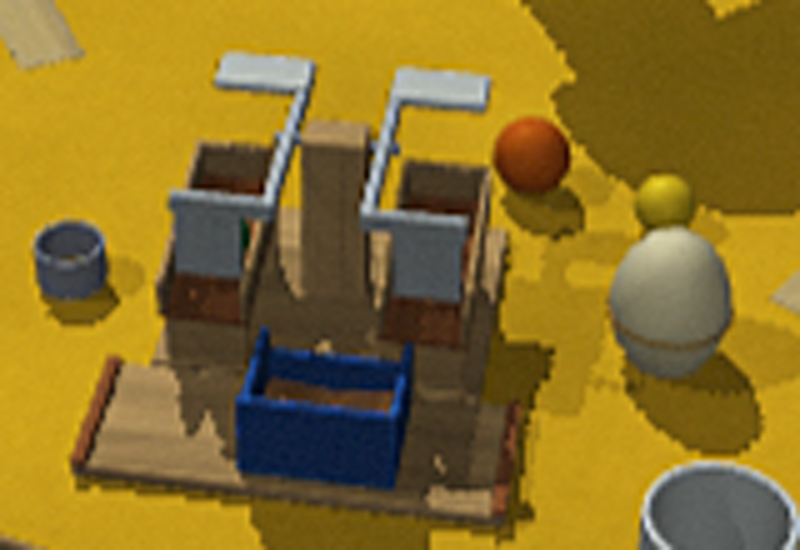

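Run:
```python
from station import r
from h import *
import cv2
c=r.camera_info("top")
f=lambda u,v,z: ray(c,215+(u+.5)/3.8-.5,125+(v+.5)/3.8-.5,z)
P=lambda L,z: np.mean([f(*p,z) for p in L],0)
pl=P([(262,385),(354,366),(361,412),(272,433)],128); pr=P([(430,350),(518,330),(530,380),(440,397)],128)
print("pads",pl,pr,np.linalg.norm(pl-pr))
y=(pl-pr)/np.linalg.norm(pl-pr); th=np.arctan2(-y[0],y[1]); print("yaw",th)
x=np.array([np.cos(th),np.sin(th),0]); o=(pl+pr)/2+80*x; o[2]=0; print("origin",o)
y=np.array([-x[1],x[0],0])
loc=lambda X:((X-o)@x,(X-o)@y)
for n,p,z in [("cupFL",(240,76),67),("cupFR",(360,56),67),("cupNR",(381,165),50),("cupNL",(262,185),50),("mand",(267,252),80),("lime",(453,210),80),("post",(376,288),129),("egg",(82,345),40),("ring",(604,246),30),("or",(266,530),25),("yel",(131,513),17),("boardL",(262,440),10),("boardR",(532,380),10),("trackL",(158,102),15),("trackR",(486,35),15)]:
    X=f(*p,z);print(n,X.round(),np.round(loc(X)))
s=r.camera_info("scene")
for n,l in [("padL",(-80,65,128)),("padR",(-80,-65,128)),("post",(-20,0,129)),("bFL",(164,125,10)),("bFR",(164,-125,10))]:
    X=o+l[0]*x+l[1]*y+np.array([0,0,l[2]]); u=proj(s,X); t=proj(c,X); print(n,(u-[265,155])*5,(t-[215,125])*3.8)
```

```text
pads [424.94980427  68.48943439 128.        ] [449.47477611 -38.96229381 128.        ] 110.21500867150378
yaw 0.2243978482187768
origin [515.20655213  32.56511811   0.        ]
cupFL [654. 128.  67.] [157.  62.]
cupFR [670.  45.  67.] [154. -23.]
cupNR [596.  28.  50.] [ 78. -22.]
cupNL [580. 112.  50.] [81. 63.]
mand [528. 104.  80.] [28. 67.]
lime [559. -22.  80.] [ 31. -63.]
post [498.  29. 129.] [-18.   0.]
egg [465. 234.  40.] [ -4. 208.]
ring [ 545. -132.   30.] [  -8. -167.]
or [340. 103.  25.] [-155.  108.]
yel [350. 199.  17.] [-124.  199.]
boardL [403. 109.  10.] [-92. 100.]
boardR [450. -83.  10.] [-90. -98.]
trackL [647. 192.  15.] [164. 127.]
trackR [703. -46.  15.] [ 165. -119.]
padL [453.2064525   85.24379734] [295.81412634 400.67215917]
padR [246.32697134  64.43671109] [493.07975949 359.68196368]
post [331.10939099 129.1856521 ] [375.95575623 289.66157495]
bFL [492.3719599  516.59497004] [159.62060487 101.84271655]
bFR [ 59.67901133 458.44232286] [492.78543577  35.4337876 ]
```

Call:
apply_moves --commands "0 0 0 0 0 -0.138; 0 0 0 0 0 -0.138; 0 0 0 0 0 -0.138; 0 0 0 0 0 -0.137; 0 0 0 0 0 0" --claw 0 --newtons 30

```text
clock: 0.6
eef_pos: [185.0, 544.1, 230.7]
orientation: [[-0.975, -0.222, -0.001], [-0.222, 0.975, -0.001], [0.001, -0.001, -1.0]]
force: [-0.2, 0.5, 0.4]
grip_width: 12.5
```

```bash
cat >> h.py <<'E'
th=0.2244
O=np.array([515.2,32.6,0.]);XL=np.array([np.cos(th),np.sin(th),0]);YL=np.array([-np.sin(th),np.cos(th),0])
B=np.stack([XL,YL,[0,0,1.]],1)
def W(l): return O+B@np.asarray(l,float)
def L(X): return B.T@(np.asarray(X)-O)
def delta(o,l,R=None):
    "tool-frame shift in cm and rotvec to reach local point l with tool x=-XL,y=YL,z down"
    from scipy.spatial.transform import Rotation as Ro
    Rt=o["orientation"]; Rg=np.stack([-XL,YL,[0,0,-1.]],1)
    return (Rt.T@(W(l)-o["eef_pos"])/10).round(2), Ro.from_matrix(Rt.T@Rg).as_rotvec().round(3)
E
python3 - <<'E'
from station import r
from h import *
o=r.observe();print(o["clock"],o["eef_pos"],L(o["eef_pos"]),o["grip_width"],o["joint_positions"])
print(delta(o,(122,-62,230)))
E
```

```text
0.6 [184.97263054 544.05666041 230.72940464] [-208.13776589  572.11598599  230.72940464] 12.52404649392546 [ 1.03286923e+00  1.58774842e-01  1.59771624e+00  5.93107075e-06
  1.38621480e+00 -7.61459856e-01]
(array([-33.07, -63.38,   0.1 ]), array([-0.001, -0.001, -0.001]))
```

Call:
apply_moves --commands "-1.65 -3.17 0 0 0 0; -1.65 -3.17 0 0 0 0; -1.65 -3.17 0 0 0 0; -1.65 -3.17 0 0 0 0; -1.65 -3.17 0 0 0 0; -1.65 -3.17 0 0 0 0; -1.65 -3.17 0 0 0 0; -1.65 -3.17 0 0 0 0; -1.65 -3.17 0 0 0 0; -1.65 -3.17 0 0 0 0; -1.65 -3.17 0 0 0 0; -1.65 -3.17 0 0 0 0; -1.65 -3.17 0 0 0 0; -1.65 -3.17 0 0 0 0; -1.65 -3.17 0 0 0 0; -1.65 -3.17 0 0 0 0; -1.65 -3.17 0 0 0 0; -1.65 -3.17 0 0 0 0; -1.65 -3.17 0 0 0 0; 0 0 0 0 0 0"

```text
clock: 2.6
eef_pos: [625.8, 22.8, 230.5]
orientation: [[-0.977, -0.214, 0.0], [-0.214, 0.977, -0.001], [0.0, -0.001, -1.0]]
force: [-0.4, -0.7, 0.7]
grip_width: 0.1
```

Run:
```python
from station import r
from h import *
import cv2
o=r.observe();print(o["clock"],L(o["eef_pos"]),o["grip_width"],o["force"])
print(delta(o,(122,-62,230)))
c=r.camera_info("wrist");cv2.imwrite("pics/w1.png",r.get_image("wrist")[:,:,::-1])
for n,l in [("cupC",(118,20,60)),("far R brd",(164,-125,10)),("far L brd",(164,125,10)),("lipR",(72,-65,52)),("lipL",(72,65,52)),("post",(-20,0,129))]: print(n,proj(c,W(l)))
```

```text
2.6 [105.67904606 -34.20315796 230.52723736] 0.07232586541853683 [-0.44665019 -0.74641024  0.65424119]
(array([-1.66, -2.77,  0.06]), array([-0.001, -0.   , -0.009]))
cupC [372.42122926 189.57199511]
far R brd [250.5971764  215.46828514]
far L brd [447.63022641 213.93107058]
lipR [292.01621994 146.01064204]
lipL [415.68656884 144.94659343]
post [367.12539316  29.40053314]
```

View pics/w1.png

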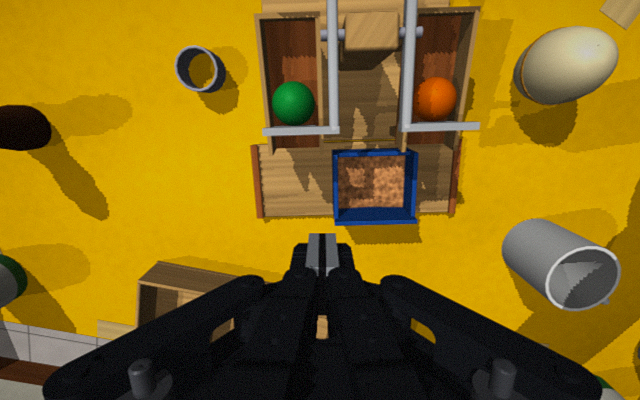

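```bash
sed -i 's/^B=np/O=O+4*YL\nB=np/' h.py
python3 - <<'E'
from station import r
from h import *
o=r.observe();print(delta(o,(122,-62,42)))
E
```

```text
(array([-1.74, -2.59, 18.85]), array([ 0.   , -0.001, -0.007]))
```

Call:
apply_moves --commands "-0.9 -1.3 0 0 0 -0.007; -0.84 -1.3 0 0 0 0; 0 0 2 0 0 0; 0 0 3 0 0 0; 0 0 3 0 0 0; 0 0 3 0 0 0; 0 0 2 0 0 0; 0 0 1 0 0 0; 0 0 0 0 0 0; 0 0 0 0 0 0"

```text
clock: 3.65
eef_pos: [647.6, 5.3, 92.6]
orientation: [[-0.974, -0.228, 0.002], [-0.228, 0.974, -0.0], [-0.002, -0.001, -1.0]]
force: [-0.4, -0.0, -0.2]
grip_width: -0.1
```

Run:
```python
from station import r
from h import *
import cv2
o=r.observe();print(o["clock"],L(o["eef_pos"]),o["force"])
print(delta(o,(122,-62,42)))
cv2.imwrite("pics/w2.png",r.get_image("wrist")[:,:,::-1])
```

```text
3.65 [122.96787937 -60.04324625  92.56030545] [-0.36405176 -0.02242445 -0.18890307]
(array([ 0.11, -0.19,  5.06]), array([-0.001,  0.002,  0.006]))
```

View pics/w2.png

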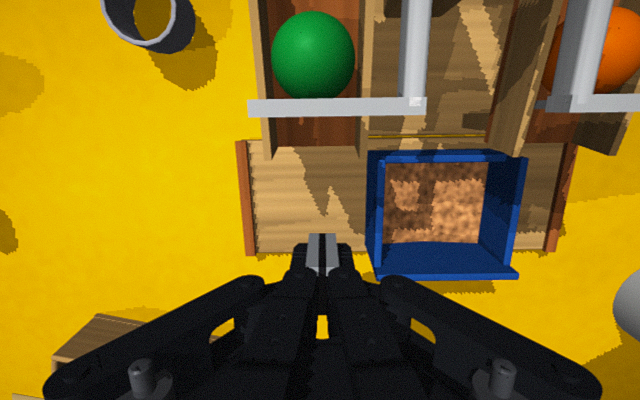

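Call:
apply_moves --commands "0 -0.2 2 0 0 0.006; 0 0 2 0 0 0; 0 0 1 0 0 0; 0 0 0 0 0 0; 0 1 0 0 0 0; 0 1 0 0 0 0; 0 1 0 0 0 0; 0 1 0 0 0 0; 0 0 0 0 0 0"

```text
clock: 4.6
eef_pos: [638.2, 43.9, 41.6]
orientation: [[-0.975, -0.224, 0.0], [-0.224, 0.975, 0.001], [-0.0, 0.001, -1.0]]
force: [0.8, -0.4, -0.6]
grip_width: 0.4
```

Run:
```python
from station import r
from h import *
import cv2
o=r.observe();print(o["clock"],L(o["eef_pos"]),o["force"]@YL)
print(delta(o,(122,5,42)))
cv2.imwrite("pics/w3.png",r.get_image("wrist")[:,:,::-1])
```

```text
4.6 [122.44465358 -20.31627472  41.60189171] -0.5728935600442221
(array([ 0.04,  2.53, -0.04]), array([0.001, 0.   , 0.002]))
```

View pics/w3.png

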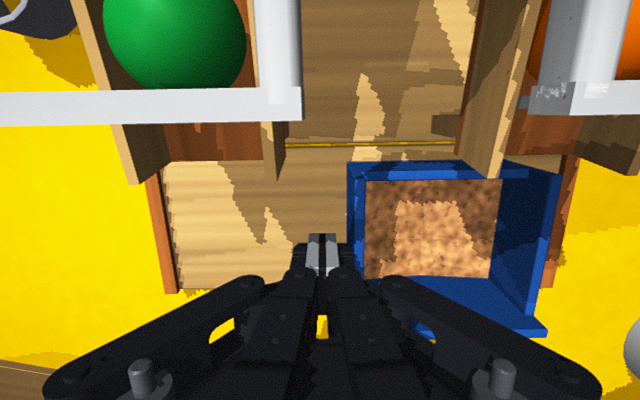

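Call:
apply_moves --commands "0 0.7 0 0 0 0; 0 0.7 0 0 0 0; 0 0.6 0 0 0 0; 0 0 0 0 0 0; 0 0 0 0 0 0"

```text
clock: 5.15
eef_pos: [634.0, 61.8, 41.2]
orientation: [[-0.975, -0.223, -0.0], [-0.223, 0.975, 0.0], [0.0, 0.0, -1.0]]
force: [0.4, 0.1, -0.5]
grip_width: -0.1
```

Run:
```python
from station import r
from h import *
import cv2
o=r.observe();print(o["clock"],L(o["eef_pos"]),o["force"]@YL)
cv2.imwrite("pics/w4.png",r.get_image("wrist")[:,:,::-1])
```

```text
5.15 [122.3439815   -1.94262437  41.20181442] 0.05669767670397833
```

View pics/w4.png

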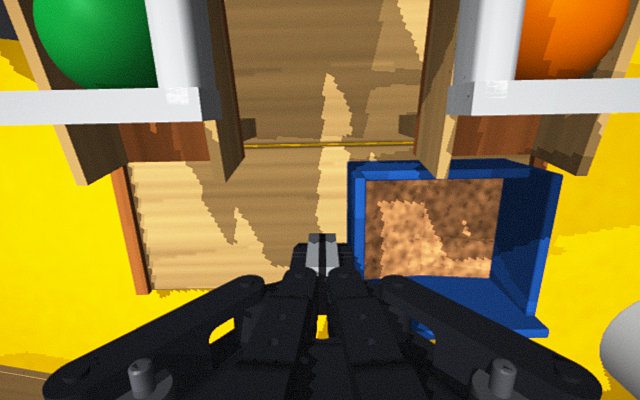

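Call:
apply_moves --commands "0 0.3 0 0 0 0; 0 0.3 0 0 0 0; 0 0 0 0 0 0; 0 0 0 0 0 0"

```text
clock: 5.6
eef_pos: [632.7, 67.6, 41.3]
orientation: [[-0.975, -0.222, -0.0], [-0.222, 0.975, 0.0], [-0.0, 0.0, -1.0]]
force: [0.1, 0.8, -0.4]
grip_width: -0.2
```

Run:
```python
from station import r
from h import *
o=r.observe();print(o["clock"],L(o["eef_pos"]),o["force"]@YL)
```

```text
5.6 [122.37159786   3.94127006  41.30364473] 0.7683965765131494
```

Call:
apply_moves --commands "0 0.3 0 0 0 0; 0 0 0 0 0 0; 0 0 0 0 0 0"

```text
clock: 5.9
eef_pos: [632.1, 70.5, 41.3]
orientation: [[-0.975, -0.222, -0.0], [-0.222, 0.975, 0.0], [-0.0, 0.0, -1.0]]
force: [-0.1, 0.1, 0.3]
grip_width: -0.2
```

Call:
apply_moves --commands "0 0.3 0 0 0 0; 0 0 0 0 0 0; 0 0 0 0 0 0"

```text
clock: 6.2
eef_pos: [631.7, 72.1, 41.4]
orientation: [[-0.975, -0.222, 0.001], [-0.222, 0.975, -0.002], [-0.0, -0.002, -1.0]]
force: [0.4, -4.7, -0.4]
grip_width: 0.1
```

Run:
```python
from station import r
from h import *
import cv2
o=r.observe();print(o["clock"],L(o["eef_pos"]),o["force"]@YL)
cv2.imwrite("pics/w5.png",r.get_image("wrist")[:,:,::-1])
a=r.get_image("top")[125:280,215:395,::-1]
cv2.imwrite("pics/t5.png",cv2.resize(a,None,fx=3.8,fy=3.8,interpolation=cv2.INTER_CUBIC))
```

```text
6.2 [122.36095249   8.53701269  41.35323232] -4.690689234566382
```

View pics/w5.png

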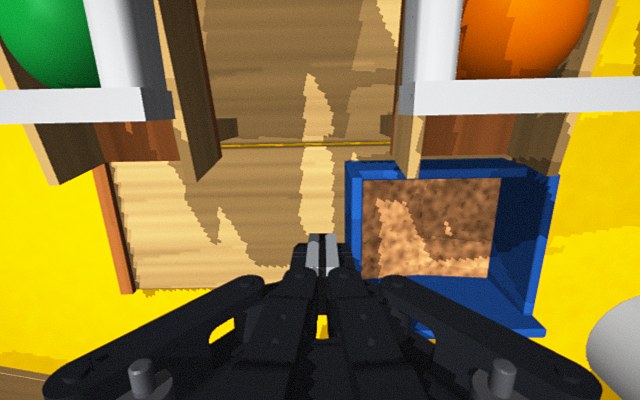

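View pics/t5.png

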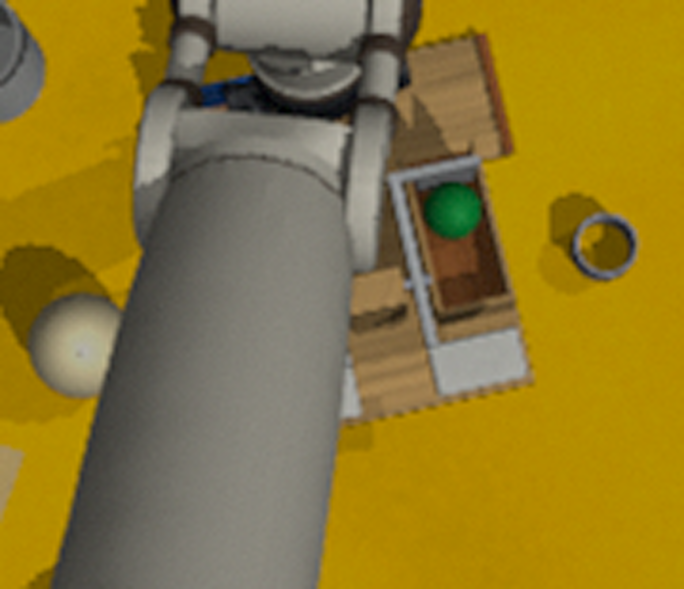

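Call:
apply_moves --commands "0 0.2 0 0 0 0; 0 0 0 0 0 0; 0 0 0 0 0 0"

```text
clock: 6.6
eef_pos: [631.7, 72.2, 41.5]
orientation: [[-0.975, -0.222, 0.001], [-0.222, 0.975, -0.005], [-0.0, -0.005, -1.0]]
force: [1.8, -11.5, -1.3]
grip_width: 0.1
```

Call:
apply_moves --commands "0 -0.8 0 0 0 0; 0 -1 0 0 0 0; 0 -0.5 0 0 0 0; 0 0 -2 0 0 0; 0 0 -3 0 0 0; 0 0 -4 0 0 0; 0 0 -4 0 0 0; 0 0 -4 0 0 0; 0 0 -2 0 0 0; 0 0 0 0 0 0; 0 0 0 0 0 0"

```text
clock: 7.7
eef_pos: [635.9, 52.8, 230.8]
orientation: [[-0.975, -0.222, -0.0], [-0.222, 0.975, 0.0], [0.0, 0.0, -1.0]]
force: [-0.2, 0.4, 0.1]
grip_width: -0.1
```

Run:
```python
from station import r
from h import *
import cv2
o=r.observe();print(o["clock"],L(o["eef_pos"]),o["force"]@YL)
print(delta(o,(-83,58,220)))
cv2.imwrite("pics/w6.png",r.get_image("wrist")[:,:,::-1])
c=r.camera_info("wrist")
for n,l in [("padL",(-80,57,128)),("post",(-20,0,129)),("cupfar",(156,65,67)),("bR",(164,-125,10)),("bL",(164,125,10)),("lipL",(72,65,52))]: print(n,proj(c,W(l)))
```

```text
7.7 [122.21446205 -11.18847925 230.83745013] 0.4361038063738529
(array([20.52,  6.91,  1.09]), array([ 0., -0., -0.]))
padL [424.49330474 -98.35532815]
post [336.43203979   4.95626499]
cupfar [392.65785291 212.35376244]
bR [230.15056156 203.67102251]
bL [429.82116256 203.56356078]
lipL [394.53757976 130.78168973]
```

View pics/w6.png

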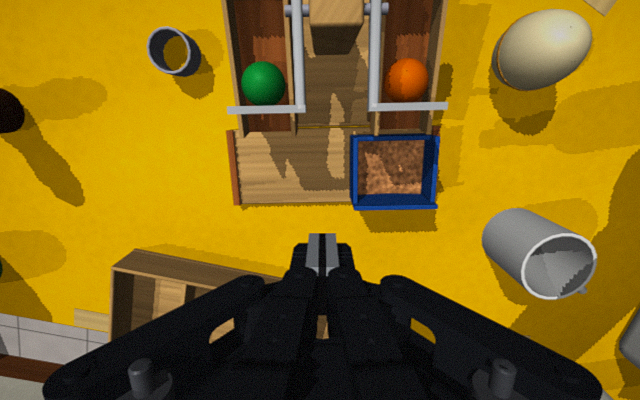

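Call:
apply_moves --commands "1 0.3 0 0 0 0; 2 0.7 0 0 0 0; 2.5 0.9 0 0 0 0; 2.5 0.9 0 0 0 0; 2.5 0.9 0 0 0 0; 2.5 0.9 0 0 0 0; 2.5 0.9 0.3 0 0 0; 2.5 0.9 0.4 0 0 0; 2 0.4 0.4 0 0 0; 0.5 0.1 0 0 0 0; 0 0 0 0 0 0; 0 0 0 0 0 0"

```text
clock: 8.95
eef_pos: [421.4, 74.3, 220.0]
orientation: [[-0.975, -0.222, -0.0], [-0.222, 0.975, 0.0], [0.0, 0.0, -1.0]]
force: [-0.1, 0.1, 0.1]
grip_width: 0.1
```

Run:
```python
from station import r
from h import *
import cv2
o=r.observe();print(o["clock"],L(o["eef_pos"]),o["force"])
print(delta(o,(-83,58,135)))
cv2.imwrite("pics/w7.png",r.get_image("wrist")[:,:,::-1])
c=r.camera_info("wrist")
for n,l in [("padL",(-80,57,128)),("target",(-83,58,128)),("tip",L(o["eef_pos"]))]: print(n,proj(c,W(l)))
```

```text
8.95 [-82.17299383  57.56470323 220.01281464] [-0.14234279  0.07848735  0.1267131 ]
(array([0.08, 0.04, 8.5 ]), array([ 0., -0., -0.]))
padL [320.56661181 202.43033359]
target [321.8003827  198.87604277]
tip [320.92043209 251.43235749]
```

View pics/w7.png

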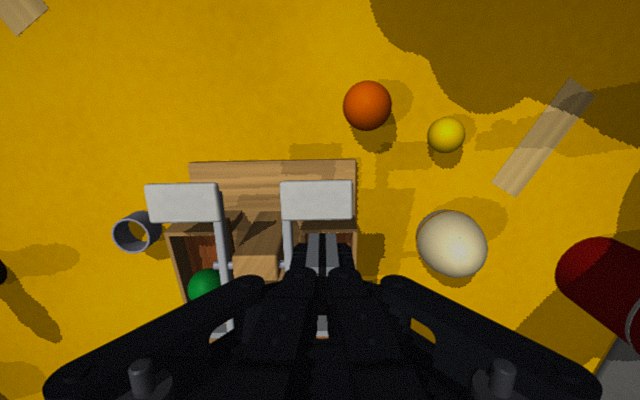

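Call:
apply_moves --commands "0.1 -0.2 1.5 0 0 0; 0 0 2.5 0 0 0; 0 0 2.5 0 0 0; 0 0 1.5 0 0 0; 0 0 0.7 0 0 0; 0 0 0 0 0 0; 0 0 0.5 0 0 0; 0 0 0.5 0 0 0; 0 0 0.5 0 0 0; 0 0 0.5 0 0 0; 0 0 0.5 0 0 0; 0 0 0.2 0 0 0; 0 0 0 0 0 0"

```text
clock: 10.3
eef_pos: [420.1, 72.3, 105.9]
orientation: [[-0.975, -0.222, -0.001], [-0.222, 0.975, 0.0], [0.001, 0.0, -1.0]]
force: [-0.9, 0.8, 2.0]
grip_width: -0.1
```

Call:
apply_moves --commands "0 0 0.2 0 0 0; 0 0 0 0 0 0"

```text
clock: 10.5
eef_pos: [420.3, 72.3, 104.2]
orientation: [[-0.975, -0.222, -0.0], [-0.222, 0.975, 0.0], [0.0, 0.0, -1.0]]
force: [-0.0, -0.1, 2.7]
grip_width: -0.2
```

Run:
```python
from station import r
from h import *
import cv2
o=r.observe();print(o["clock"],L(o["eef_pos"]),o["force"])
a=r.get_image("scene")[155:265,265:425,::-1]
cv2.imwrite("pics/s8.png",cv2.resize(a,None,fx=5,fy=5,interpolation=cv2.INTER_CUBIC))
```

```text
10.5 [-83.68760088  55.87332998 104.17004664] [-0.04303516 -0.05013301  2.72084165]
```

View pics/s8.png

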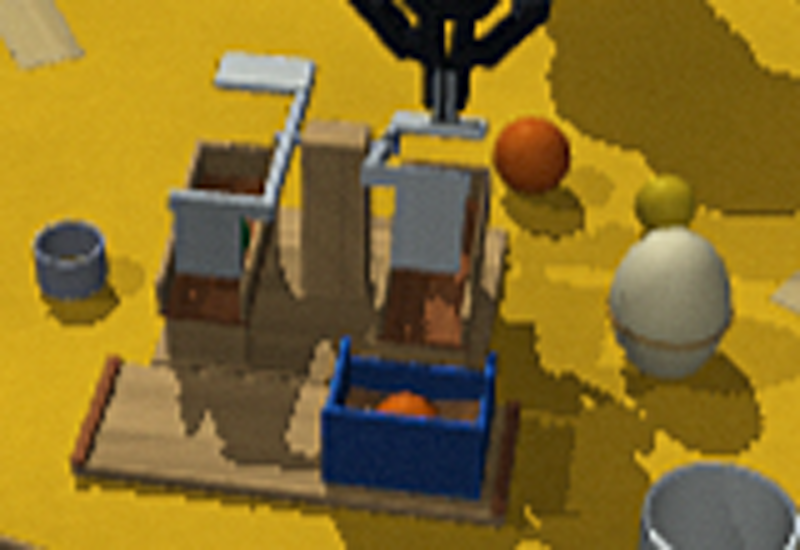

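Call:
apply_moves --commands "0 0 -0.5 0 0 0; 0 0 -0.5 0 0 0; 0 0 -0.5 0 0 0; 0 0 -0.5 0 0 0; 0 0 -0.5 0 0 0; 0 0 -0.5 0 0 0; 0 0 -1 0 0 0; 0 0 -2 0 0 0; 0 0 -3 0 0 0; 0 0 -3 0 0 0; 0 0 -2 0 0 0; 0 0 0 0 0 0; 0 0 0 0 0 0"

```text
clock: 11.85
eef_pos: [420.4, 72.3, 244.4]
orientation: [[-0.975, -0.222, 0.001], [-0.222, 0.975, -0.0], [-0.001, -0.0, -1.0]]
force: [-1.1, 1.0, -0.3]
grip_width: 0.1
```

Run:
```python
from station import r
from h import *
import cv2
a=r.get_image("scene")[155:265,265:425,::-1]
cv2.imwrite("pics/s9.png",cv2.resize(a,None,fx=5,fy=5,interpolation=cv2.INTER_CUBIC))
a=r.get_image("top")[125:280,215:395,::-1]
cv2.imwrite("pics/t9.png",cv2.resize(a,None,fx=3.8,fy=3.8,interpolation=cv2.INTER_CUBIC))
o=r.observe();print(o["clock"],L(o["eef_pos"]),o["force"],o["qvel"])
```

```text
11.95 [-84.38276115  56.04253764 243.01091738] [-0.62051861  0.65875272  0.03967438] [ 9.52550291e-04  6.59585542e-03  7.35230496e-03  8.26230879e-05
 -8.92328724e-04  1.38848815e-03]
```

View pics/s9.png

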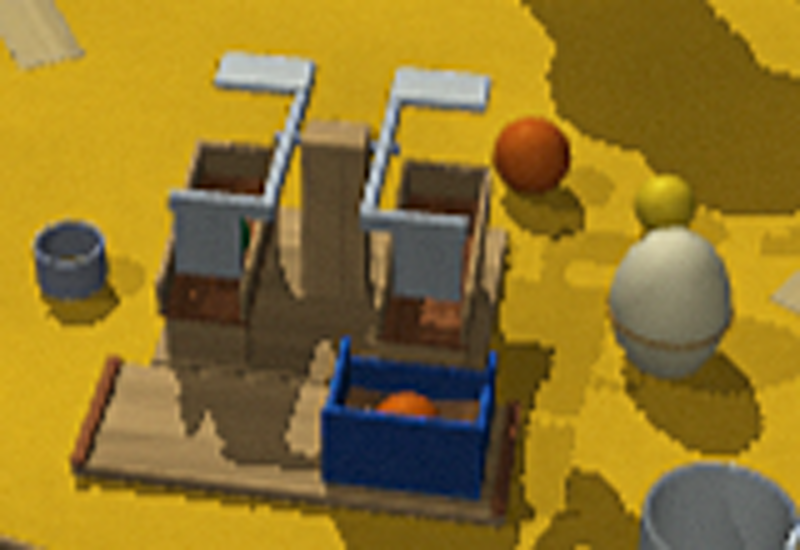

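View pics/t9.png

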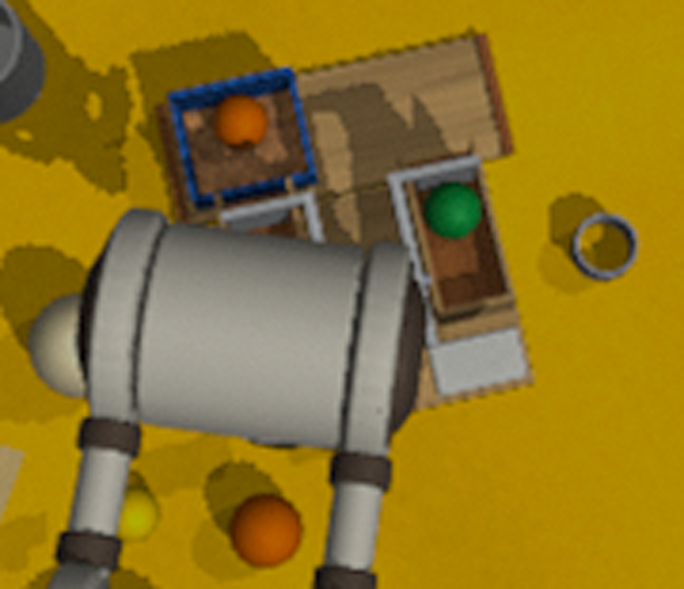

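The mandarin lies in the cup at (242,120), the cup is at the left stop, both gates are shut, and the lime and bystanders have not moved.

```bash
python3 -c "
from station import r
print(r.close_job())"
```

```text
the job is handed in; nothing more can be done
None
```

The mandarin is in the blue cup, both gates are shut, and the job was handed in at about 12 s.

- **Cup:** I pushed it with closed fingers to the left hard stop, in front of the mandarin's lane. There the force rose to about 11.5 N and the cup moved no further.
- **Lever:** I pressed the left white plate down to a fingertip height of 104 mm, with about 2.7 N on it. The mandarin had rolled into the cup by then. I did not press all the way to the lever's stop, where the fingertips would have been at about 100 mm. I then let the lever rise and lifted the arm clear.
- **Last checks:** The final pictures from the scene and top cameras show the mandarin resting in the cup and both levers back up. The lime is still behind its gate. The napkin ring, the loose orange and the yellow ball stand where they were. The egg timer was partly hidden by the arm in the top view but unmoved in the scene view. Those close-ups left out the sugar tin, pepper mill, jelly mould and most of the mug. The arm never worked near them.
- **What disagreed:** My first estimate of the dispenser's position was about 4 mm off sideways. I corrected it from the wrist camera before pushing. The press plates also sat about 55–57 mm from the dispenser's centre line rather than the lanes' 65 mm, and I used the measured position.

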